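# Run the coffee mill two turns past its stiff spot

## Task

Clear the last grounds out of the hand coffee mill: gently push its little drawer fully shut, then crank the handle clockwise (seen from above) two full turns from the back and leave it pointing to the back again, away from the drawer. Each turn has a stiff spot and then wants to spring ahead: keep a slow, steady pace right through (five seconds or more a turn is good), never let it race or run back, push and pull lightly so that the mill does not shift on its rubber feet, and leave the things lying round the mill alone.

Things in the scene. Friction and masses are not known exactly. Their poses are not given: they have to be found in the camera images.
- mat: black rubber mat under the mill, 160 x 160 x 3 mm, fixed; origin: centre of its underside on the table; +x to the mill's back, -x to its drawer side, z up. The wooden mill was set down by eye: its upright crank axis stands up to 9 mm from the mat's centre in x and in y, turned up to 0.04 rad from the mat; neither is measured. The mill's base box is 110 x 110 mm
- crank_knob (a point): centre of the upright round wooden knob on the crank arm, 24 mm across, 40 mm high, this point about 182 mm above the table; it spins freely on its pin and is the highest part of the mill. The pin is clamped in the arm's slot 61 to 79 mm from the crank axis (fixed during a run, not measured). Arm top 158 mm, crank hub (20 mm across) 161 mm above the table
- crank (a joint): crank angle, rad; 0 = knob to the mill's back (+x), growing clockwise seen from above: the knob lies from the axis along (cos q, -sin q) in the mill's frame. Friction 0.1 N m, plus a spring: 0.25*(1-cos q)*sin q N m against turning (stiffest at 2.1, none at 3.14, driving it ahead most at 4.2, each turn). Stays put within 0.9 of the back. Starts within 0.5 of 0; ends at 12.57
- drawer (a joint): how far the drawer stands out of the mill's front, m; 0 = shut against its stop; starts 28 to 45 mm out, slides along the mill's x with 2.5 N friction. Its flat steel pull (36 mm wide, 26 mm high, centre 37 mm above the table, on the mill's centre line) has its front face 75 mm in front of the crank axis when shut, that much further when out
- feet_x (a joint): how far the mill is now pushed along its x on its rubber feet, m, 0 at rest. It gives 1 mm for every 7 N of sideways force, in any direction, and springs back; it counts as shifted beyond 2 mm (14 N). The mill's wooden lid is 122 x 122 mm, top 69 mm above the table; the steel tower on it is 68 mm across, up to 145 mm
- feet_y (a joint): the same along the mill's y
- jar: glass jar with steel screw lid, 76 mm across, 125 mm high, beside the mill on its right (-y of the mat); origin at the centre of its underside; leave alone
- ramekin: white porcelain ramekin, 84 mm across, 45 mm high, beside the mill on its left (+y of the mat); origin at the centre of its underside; leave alone
- spatula: stainless spatula with dark wooden handle, 240 mm long, lying flat behind the mill; leave alone
- scoop: small steel spoon, 150 mm long, lying in front of and left of the mill; leave alone

How it is judged:
On the way, in this order (a step that is already met when the one before it is completed fails the run):
1. the drawer is pushed fully shut while the crank still waits at the back (value of joint drawer below 0.002 m and value of joint crank below 0.9 rad), for 0.2 s.
2. the crank has been taken through its stiff spot and once round, the drawer staying shut (value of joint crank between 6 and 7.2 rad and value of joint drawer below 0.003 m), for 0.1 s.
At the end, for the whole second after the job is handed in: the crank has made two full turns and rests pointing to the back (angle 12.57 within 0.4 rad, still), and the drawer is shut within 3 mm (value of joint crank between 12.17 and 12.97 rad and velocity of joint crank between -0.1 and 0.1 rad/s and value of joint drawer below 0.003 m); the robot touches nothing.
It fails at once if the crank races (faster than 3.5 rad/s) (velocity of joint crank above 3.5 rad/s).
It fails at once if the crank runs back (faster than 1 rad/s) once it has left the back (velocity of joint crank below -1 rad/s and value of joint crank above 0.9 rad).
It fails at once if the mill is shoved more than 2 mm on its feet (value of joint any of feet_x, feet_y above 0.002 m or value of joint any of feet_x, feet_y below -0.002 m).
It fails at once if a thing lying round the mill is moved more than 20 mm (distance of any of jar, ramekin, spatula, scoop from where it was at the start of the episode above 0.02 m).
It also fails if it takes over 72 s, if anything falls off the work surface, if the arm or the gripper's body presses on something with over 40 N, if the wrist force passes 120 N, or if a joint passes its speed limit or range.

## Robot

A 6-joint arm with a two-finger parallel gripper is mounted at the origin on the work surface. World frame = base frame: x ahead of the robot, y to its left, z up, the work surface at z = 0. Lengths are in m, angles in rad, forces in N, time in s.
With the tool pointing down it reaches from about 0.35 to 0.95 m from the base axis. Payload 17.4 kg.
Tool frame: the origin (TCP) lies midway between the tips of the shut fingers; the grasp point (between the pads) lies 19 mm behind it (ctrl.tcp_to_grasp is the distance from the TCP to the grasp point, in m); z points along the fingers, y is the line along which they close (so a half turn about z gives the same grasp; the last joint's range is limited). The gripper opens to 93 mm and grips with 3 to 60 N. Pads are 15 mm wide; open, the fingers measure 128 mm over their backs; the gripper's body (75 mm by 188 mm) begins 65 mm behind the grasp point.
Start: joints at [-1.179, 0.116, 1.442, -0, 1.584, -0.038], TCP at [0.281, -0.614, 0.219] pointing down, gripper open.
Joint ranges: [-2.83, 2.83], [-0.83, 2.19], [0.07, 2.5], [-1.14, 4.28], [0.01, 3], [-2.97, 2.97]. Speed limits (rad/s): [1.89, 1.89, 2.22, 3.14, 3.14, 3.14].

## Interface

Orientations are given as a unit quaternion [x, y, z, w].
In Python, from rig import ctrl gives the robot as it stands.
- The arm moves only by the tool drive_tool, never from a script. Its argument "commands" is a list that holds one entry, the list of rows, each a list of 4 numbers: the shift along the tool's x, y, z in units of 25 mm (1.0 is 25 mm), then the turn about the tool's z in units of 5 degrees (1.0 is 5 degrees). A call has 1 to 8 rows; each row is the pose to reach, as a shift and turn from the pose commanded when the call began, along the tool's axes at that moment; what a row does not reach only later rows make up. A row lasts 1/12 s, in which the tool goes at most 41.7 mm and 7.16 degrees, less where a joint would pass 70% of its speed; a pose out of reach is approached as far as the arm can. A call with a gripper value outside its range is refused whole. "gripper" is the opening, from 0 (shut) to 1 (fully open), set as the call begins (left out, the last holds). The fingers move at their own pace and stop on an object; "grip_force" is the grip in N (left out, the last holds). Time passes only in rows, so rows that repeat a pose let the fingers close. It gives the time, the measured TCP pose, the force, the opening and the grip force at its end, in the units of the state.
- ctrl.state(): the state, without advancing time (a new reading comes with each control period).
- ctrl.grab_frame(name): name is "side" or "top"; returns the picture (400x640x3 uint8, red, green, blue); there is no depth.
- ctrl.camera_params(name): a dict with "fovy" (degrees; the focal length in pixels is half the picture's height over the tangent of half this angle, whatever the lens; pixels are square), "cx", "cy" (the principal point, pixels), "dist_coeffs" ([k1, k2, p1, p2, k3] as OpenCV has them; the pictures are not rectified), "origin" and "orientation" of the camera in the world. Camera axes: x right, y up, looking along -z (the intrinsics and any distortion apply to the point x, -y, -z); pixel columns grow to the right and rows downward; lengths in m; the calibration is good to about 2 mm. A picture is of the moment at which its call begins. camera_params takes no time and is no camera call.
- ctrl.job_done(): hands the job in; it is judged then, once.
The state is a dict: "t": time; "joints": joint angles; "dq": joint speeds; "tau": joint torques, N m; "tool_pos": TCP position; "eef_rot": TCP orientation; "contact_force": force on the tool from outside, world axes, zero at the start; "ft_torque": the same for the moment, N m; "finger_gap": opening from 0.0 (shut) to 1.0 (fully open); "grasp_force": force on a finger pad.
Only numpy, scipy, OpenCV 4.12 (cv2) and the standard library are available. Lean on these libraries where they do the work, as an engineer would, in place of code of your own. Each camera call takes 0.05 s, during which the arm holds its last target. There are 200 camera calls.

## Working session

There is one attempt and no reset: what is moved stays moved. The work goes in short steps, Python scripts to look and compute and a tool call to move; the robot and the scene stay as the last step left them, time stands still between calls to the robot, and variables do not carry over. Pictures are saved under pics/ and viewed, at most 10 in all, crops included, and the job is handed in when it is done.

Besides the shell and the picture viewer there is one more tool, called after "Request:" in YAML: its name, and indented under it one key for each argument. drive_tool: Moves the arm, as the interface text tells. Its arguments: {"type":"object","properties":{"commands":{"type":"array"},"gripper":{"type":"number"},"grip_force":{"type":"number"}},"required":["commands"]}

```bash
mkdir -p pics; ls; cat > h.py <<'E'
import numpy as np, cv2
from scipy.spatial.transform import Rotation as R
from rig import ctrl
def cam(n):
    p=ctrl.camera_params(n); f=200/np.tan(np.radians(p['fovy'])/2)
    K=np.array([[f,0,p['cx']],[0,f,p['cy']],[0,0,1]]); return p,K,np.array(p['dist_coeffs'],float),np.array(p['origin']),R.from_quat(p['orientation']).as_matrix()
def rays(n,uv):
    p,K,d,o,M=cam(n); q=cv2.undistortPoints(np.array(uv,float).reshape(-1,1,2),K,d).reshape(-1,2)
    v=np.c_[q[:,0],-q[:,1],-np.ones(len(q))]@M.T; return o,v/np.linalg.norm(v,axis=1)[:,None]
def onz(n,uv,z):
    o,v=rays(n,uv); return o+v*((z-o[2])/v[:,2])[:,None]
def proj(n,P):
    p,K,d,o,M=cam(n); c=(np.atleast_2d(P)-o)@M*np.array([1,-1,-1]); return cv2.projectPoints(c,np.zeros(3),np.zeros(3),K,d)[0].reshape(-1,2)
E
python3 - <<'E'
from h import *
for n in('top','side'):
    im=ctrl.grab_frame(n); cv2.imwrite(f'pics/{n}0.png',im[:,:,::-1]); p=ctrl.camera_params(n);print(n,p, cam(n)[4])
s=ctrl.state();print(s)
E
```

```text
pics
top {'fovy': 51.830053460085665, 'cx': 321.27464616702207, 'cy': 198.91557235048947, 'dist_coeffs': array([-0.09936888,  0.        ,  0.        ,  0.        ,  0.        ]), 'origin': array([0.39463863, 0.02675243, 1.04940658]), 'orientation': array([ 0.04124865, -0.05948565, -0.69587252,  0.71450783])} [[ 0.02444578  0.98950533 -0.14241353]
 [-0.99932014  0.02811996  0.02384388]
 [ 0.02759831  0.14173382  0.98952001]]
side {'fovy': 57.74861692732607, 'cx': 317.4700699926368, 'cy': 199.65877084782565, 'dist_coeffs': array([-0.08494634,  0.        ,  0.        ,  0.        ,  0.        ]), 'origin': array([ 0.44325235, -0.5541723 ,  0.46938144]), 'orientation': array([ 0.49862257, -0.05481975, -0.08034841,  0.86134457])} [[ 0.98107785  0.08374661 -0.17456446]
 [-0.19308407  0.48983933 -0.85016232]
 [ 0.01431033  0.86778104  0.49674066]]
{'t': 0.1, 'joints': array([-1.17878525e+00,  1.16431071e-01,  1.44220694e+00,  8.40797437e-06,
        1.58397658e+00, -3.77831902e-02]), 'dq': array([-0.0009501 , -0.0006134 , -0.00088868, -0.00035704, -0.00245871,
       -0.0015563 ]), 'tau': array([ 1.08511256e-03, -7.22886229e+01, -6.23864436e+01,  7.81990984e-02,
        2.27015710e-02, -5.15576198e-05]), 'tool_pos': array([ 0.28119702, -0.61344068,  0.21797842]), 'eef_rot': array([ 9.76998196e-01,  2.13246955e-01, -8.58895690e-05, -5.03716933e-04]), 'contact_force': array([-0.06247139,  0.00703314,  0.14617633]), 'ft_torque': array([0.00779524, 0.00739698, 0.00889803]), 'grasp_force': 0.0, 'finger_gap': 0.9974784525027669}
```

View pics/top0.png

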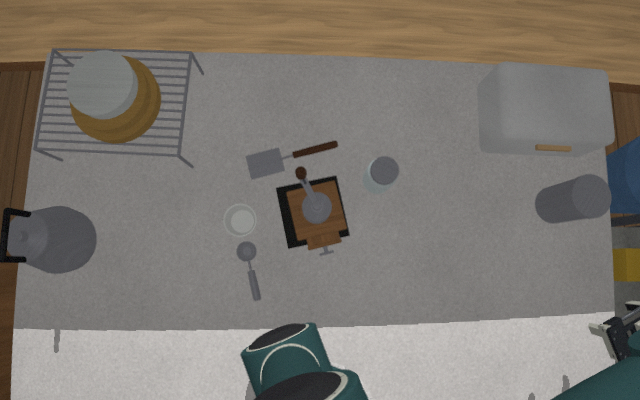

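View pics/side0.png

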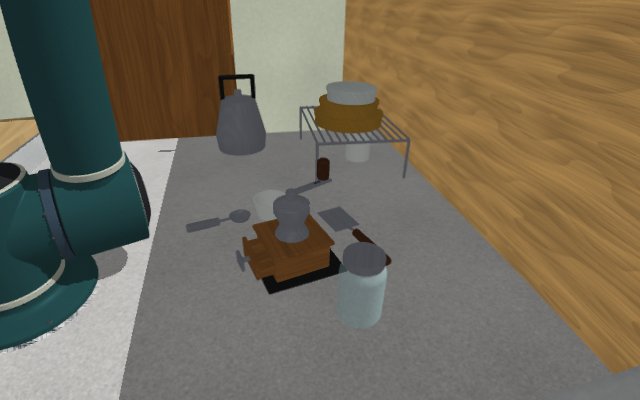

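The top view shows the mill at about (315,210), its knob at (301,173) and the drawer pull at (327,252). The side view shows the knob at (323,169) and the pull at (242,260). The jar is on the right, the ramekin on the left. Next I'll take enlarged crops.

```bash
python3 - <<'E'
import cv2
a=cv2.imread('pics/top0.png')[140:270,215:410]; b=cv2.imread('pics/side0.png')[145:335,175:405]
cv2.imwrite('pics/topc.png',cv2.resize(a,None,fx=4,fy=4,interpolation=cv2.INTER_CUBIC))
cv2.imwrite('pics/sidec.png',cv2.resize(b,None,fx=3,fy=3,interpolation=cv2.INTER_CUBIC))
E
```

```text
(no output)
```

View pics/topc.png

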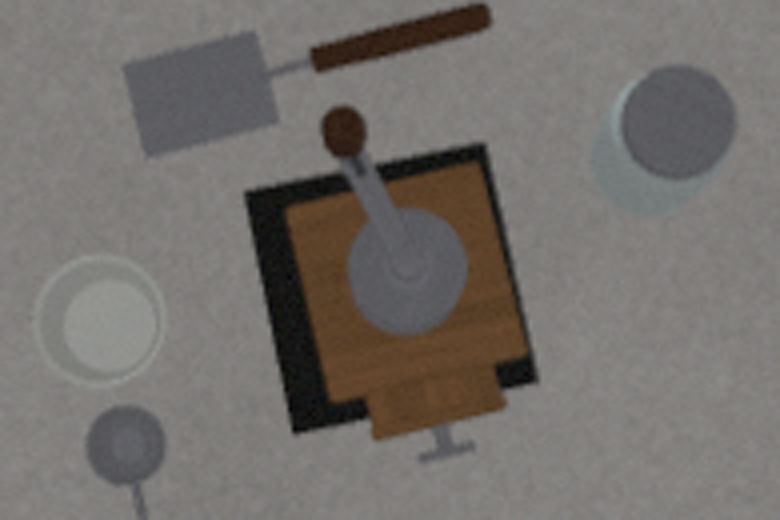

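View pics/sidec.png

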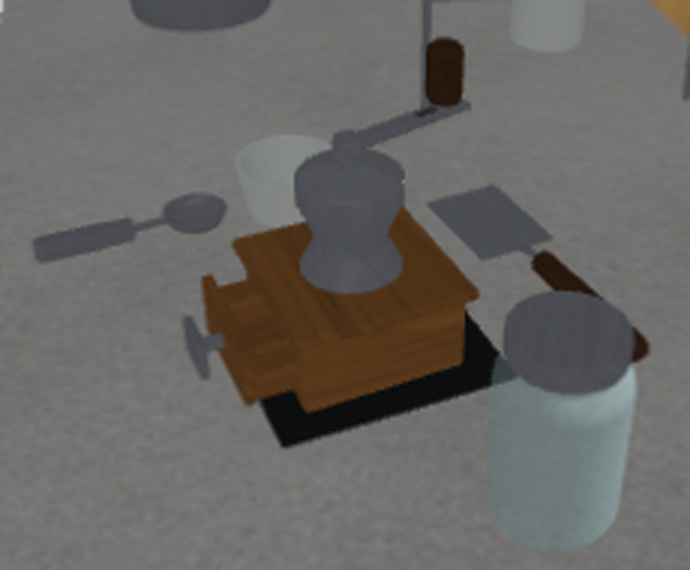

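The crops show these positions:
- **Top crop (x4, offset 215,140):** lid corners at (286,208), (478,164), (527,357) and (330,402), tower disc centred at (407,271), knob at (344,130), pull bar from (420,459) to (474,447).
- **Side crop (x3, offset 175,145):** knob at (445,72), hub top at (347,135), pull at about (197,347).

```bash
cat >> h.py <<'E'
def tri(uvt,uvs):
    o1,v1=rays('top',[uvt]); o2,v2=rays('side',[uvs]); v1=v1[0];v2=v2[0]
    t=np.linalg.lstsq(np.c_[v1,-v2],o2-o1,rcond=None)[0]; a=o1+t[0]*v1;b=o2+t[1]*v2
    return (a+b)/2,np.linalg.norm(a-b)
T=lambda p:(np.array(p,float)+.5)/4-.5+[215,140]
S=lambda p:(np.array(p,float)+.5)/3-.5+[175,145]
def knobmask(im,box):
    x0,y0,x1,y1=box; h=im[y0:y1,x0:x1].astype(int); m=((h[:,:,0]-h[:,:,2]>15)&(h.sum(2)<170)).astype(np.uint8)
    n,l,st,c=cv2.connectedComponentsWithStats(m); k=1+np.argmax(st[1:,4]); return c[k]+[x0,y0],st[k]
E
python3 - <<'E'
from h import *
np.set_printoptions(precision=4,suppress=True)
a=cv2.imread('pics/top0.png')[:,:,::-1];b=cv2.imread('pics/side0.png')[:,:,::-1]
kt,st=knobmask(a,(285,160,315,185));ks,ss=knobmask(b,(310,152,335,185));print(kt,st,ks,ss)
k,e=tri(kt,ks);print('knob',k,e, onz('top',[kt],.182),onz('side',[ks],.182))
C=onz('top',T([[286,208],[478,164],[527,357],[330,402]]),.069);print('lid',C,C.mean(0))
M=onz('top',T([[246,192],[486,144],[537,381],[294,433]]),.003);print('mat',M.mean(0))
for Q in(C,M):
    d=[Q[0]-Q[3],Q[1]-Q[2]]; w=[Q[0]-Q[1],Q[3]-Q[2]]
    print([np.arctan2(x[1],x[0]) for x in d],[np.arctan2(-x[0],x[1]) for x in w],[np.linalg.norm(x) for x in d+w])
print('tower',onz('top',[T([407,271])],.145),'hub',onz('top',[T([408,268])],.161),onz('side',[S([347,135])],.161))
print('pull',tri(T([447,453]),S([197,330])),onz('top',T([[420,459],[474,447]]),.05),onz('side',[S([197,347])],.037))
print('jar lid',onz('top',[T([679,122])],.125),'ram',onz('top',[T([100,320])],.045),'scoop',onz('top',[T([125,445]),[256,299]],.01))
print('spat',onz('top',T([[488,14],[315,60],[145,155],[125,65],[255,32]]),.01))
E
```

```text
[300.4314 172.5196] [ 11   7  10  12 102] [322.6145 168.5743] [  7   6  13  22 249]
knob [0.5761 0.052  0.1816] 0.0010587179100445916 [[0.5755 0.052  0.182 ]] [[0.5765 0.0514 0.182 ]]
lid [[ 0.5511  0.0882  0.069 ]
 [ 0.5814 -0.0269  0.069 ]
 [ 0.4652 -0.0586  0.069 ]
 [ 0.4354  0.058   0.069 ]] [0.5083 0.0152 0.069 ]
mat [0.5129 0.0236 0.003 ]
[np.float64(0.2556819435839733), np.float64(0.26579346017560385)] [np.float64(0.2576552324085715), np.float64(0.25023732715507324)] [np.float64(0.11958150639401412), np.float64(0.12047793800184604), np.float64(0.11912190484463991), np.float64(0.12034165052277429)]
[np.float64(0.23245080549006653), np.float64(0.22852437513392976)] [np.float64(0.2299869927776328), np.float64(0.23594222719927338)] [np.float64(0.15754998664200495), np.float64(0.15661149310065942), np.float64(0.1581545730370905), np.float64(0.15754013067623673)]
tower [[0.5056 0.0153 0.145 ]] hub [[0.5053 0.015  0.161 ]] [[0.5106 0.0173 0.161 ]]
pull (array([ 0.4093, -0.0127,  0.0501]), np.float64(0.004059367853991471)) [[ 0.4033  0.0033  0.05  ]
 [ 0.4113 -0.0291  0.05  ]] [[ 0.4101 -0.0126  0.037 ]]
jar lid [[ 0.599  -0.1396  0.125 ]] ram [[0.4824 0.2009 0.045 ]] scoop [[0.4073 0.1875 0.01  ]
 [0.2894 0.1572 0.01  ]]
spat [[ 0.6925 -0.0348  0.01  ]
 [ 0.6581  0.0768  0.01  ]
 [ 0.5923  0.1837  0.01  ]
 [ 0.6512  0.1997  0.01  ]
 [ 0.6756  0.1164  0.01  ]]
```

```bash
cat >> h.py <<'E'
AX=np.array([.5065,.0155]); YM=.257
def mill(x,y=0): c,s=np.cos(YM),np.sin(YM); return AX+[c*x-s*y,s*x+c*y]
def pose():
    s=ctrl.state(); M=R.from_quat(s['eef_rot']).as_matrix(); return s,s['tool_pos'],M,np.arctan2(M[1,0],M[0,0])
def rel(p,yaw,base=None):
    s,t,M,y=pose() ; t=t if base is None else base
    return np.r_[M.T@(np.array(p)-t)/.025,((y-yaw+np.pi)%(2*np.pi)-np.pi)/np.radians(5)]
np.set_printoptions(precision=3,suppress=True)
E
python3 - <<'E'
from h import *
p=mill(-.127); print(p,rel([*p,.2],YM))
E
```

```text
[ 0.384 -0.017] [ 13.671 -19.987   0.74    1.98 ]
```

Request:
drive_tool:
  commands:
    - [[0.9,-1.2,0.05,0.2],[1.8,-2.5,0.1,0.4],[2.7,-3.8,0.15,0.6],[3.5,-5.1,0.2,0.8],[4.4,-6.4,0.25,1],[5.2,-7.7,0.3,1],[6,-9,0.3,1],[6.8,-10,0.3,1]]
  gripper: 0

```text
t: 0.77
tool_pos: [0.3311, -0.3133, 0.2109]
eef_rot: [0.985, 0.17, -0.0, -0.0]
contact_force: [-0.1, 0.4, 0.1]
finger_gap: 0.478
grasp_force: 0.0
```

Request:
drive_tool:
  commands:
    - [[0.9,-1.2,0.05,0.2],[1.8,-2.5,0.1,0.4],[2.7,-3.8,0.15,0.6],[3.5,-5.1,0.2,0.8],[4.4,-6.4,0.25,1],[5.2,-7.7,0.3,1],[6,-9,0.3,1],[6.8,-10,0.3,1]]

```text
t: 1.43
tool_pos: [0.4074, -0.0205, 0.2037]
eef_rot: [0.992, 0.128, 0.0, -0.0]
contact_force: [0.4, 0.1, -0.2]
finger_gap: 0.006
grasp_force: 0.0
```

```bash
python3 - <<'E'
from h import *
s,t,M,y=pose();print(s['t'],t,y,s['joints'],s['contact_force'],s['finger_gap'])
print(rel([*mill(-.127),.037],YM))
E
```

```text
1.4333 [ 0.407 -0.021  0.204] 0.2558756502229188 [-0.113 -0.493  1.992  0.     1.642  1.202] [ 0.398  0.071 -0.168] 0.005600297152505232
[-0.884 -0.385  6.667 -0.013]
```

Request:
drive_tool:
  commands:
    - [[-0.5,-0.2,0,0],[-0.9,-0.4,0.3,0],[-0.9,-0.4,1.5,0],[-0.9,-0.4,2.8,0],[-0.9,-0.4,4,0],[-0.9,-0.4,5.2,0],[-0.9,-0.4,6.2,0],[-0.9,-0.4,6.67,0]]

```text
t: 2.1
tool_pos: [0.3819, -0.0188, 0.0336]
eef_rot: [0.992, 0.127, -0.002, -0.0]
contact_force: [-0.1, 0.1, -0.6]
finger_gap: 0.003
grasp_force: 0.0
```

```bash
python3 - <<'E'
from h import *
ims={}
for n in('top','side'):
    ims[n]=cv2.cvtColor(ctrl.grab_frame(n),cv2.COLOR_RGB2BGR)
a=ims['side'][210:300,190:310]; b=ims['top'][190:280,270:390]
cv2.imwrite('pics/d1.png',cv2.resize(np.vstack([a,b]),None,fx=3,fy=3,interpolation=cv2.INTER_CUBIC))
s,t,M,y=pose();print(s['t'],t,y,s['joints'],s['contact_force'],s['finger_gap'],rel([*mill(-.127),.037],YM))
E
```

```text
2.2 [ 0.382 -0.019  0.035] 0.2552159415300248 [-0.116 -0.465  2.249  0.     1.361  1.2  ] [0.509 0.221 1.706] 0.0026862295503106808 [ 0.068 -0.067 -0.066 -0.02 ]
```

View pics/d1.png

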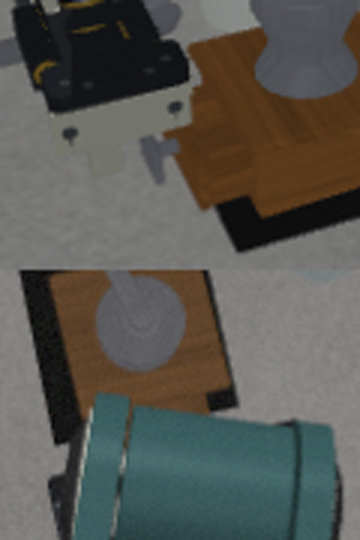

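The fingers are shut and stand just in front of the steel pull: crop fingertips at about (100,165), pull at (155,160). I'll push slowly and watch the force.

Request:
drive_tool:
  commands:
    - [[0.15,0,0,0],[0.3,0,0,0],[0.4,0,0,0],[0.5,0,0,0],[0.57,0,0,0],[0.64,0,0,0],[0.7,0,0,0],[0.75,0,0,0]]

```text
t: 2.87
tool_pos: [0.4017, -0.0142, 0.037]
eef_rot: [0.992, 0.127, -0.0, 0.0]
contact_force: [-2.7, 0.4, 1.9]
finger_gap: 0.005
grasp_force: 1.3
```

Request:
drive_tool:
  commands:
    - [[0.06,0,0,0],[0.12,0,0,0],[0.18,0,0,0],[0.24,0,0,0],[0.3,0,0,0],[0.36,0,0,0],[0.4,0,0,0],[0.4,0,0,0]]

```text
t: 3.53
tool_pos: [0.4115, -0.0116, 0.0369]
eef_rot: [0.992, 0.127, 0.0, -0.0]
contact_force: [-2.5, -0.3, 2.5]
finger_gap: 0.008
grasp_force: 0.9
```

Request:
drive_tool:
  commands:
    - [[0.05,0,0,0],[0.1,0,0,0],[0.15,0,0,0],[0.2,0,0,0],[0.25,0,0,0],[0.3,0,0,0],[0.3,0,0,0]]

```text
t: 4.12
tool_pos: [0.4188, -0.0097, 0.0369]
eef_rot: [0.992, 0.127, 0.0, -0.0]
contact_force: [-1.3, 0.0, 0.3]
finger_gap: 0.003
grasp_force: 0.9
```

Request:
drive_tool:
  commands:
    - [[0.04,0,0,0],[0.08,0,0,0],[0.12,0,0,0],[0.16,0,0,0],[0.2,0,0,0],[0.2,0,0,0]]

```text
t: 4.62
tool_pos: [0.4236, -0.0085, 0.0369]
eef_rot: [0.992, 0.127, 0.0, -0.0]
contact_force: [-2.3, 2.5, 1.0]
finger_gap: 0.001
grasp_force: 1.0
```

Request:
drive_tool:
  commands:
    - [[0.03,0,0,0],[0.06,0,0,0],[0.08,0,0,0],[0.08,0,0,0]]

```text
t: 4.95
tool_pos: [0.4254, -0.008, 0.0369]
eef_rot: [0.992, 0.127, 0.0, -0.0]
contact_force: [-2.4, 0.2, 1.8]
finger_gap: 0.004
grasp_force: 1.1
```

Request:
drive_tool:
  commands:
    - [[0.03,0,0,0],[0.06,0,0,0],[0.06,0,0,0]]

```text
t: 5.2
tool_pos: [0.4269, -0.0076, 0.0369]
eef_rot: [0.992, 0.127, -0.0, -0.0]
contact_force: [-2.4, 0.6, 1.2]
finger_gap: 0.002
grasp_force: 1.1
```

Request:
drive_tool:
  commands:
    - [[0.02,0,0,0],[0.04,0,0,0],[0.04,0,0,0]]

```text
t: 5.45
tool_pos: [0.4278, -0.0074, 0.0369]
eef_rot: [0.992, 0.127, -0.0, -0.0]
contact_force: [-2.0, 1.2, 1.7]
finger_gap: 0.003
grasp_force: 1.1
```

Request:
drive_tool:
  commands:
    - [[0.02,0,0,0],[0.04,0,0,0],[0.04,0,0,0]]

```text
t: 5.7
tool_pos: [0.4288, -0.0071, 0.0369]
eef_rot: [0.992, 0.127, -0.0, -0.0]
contact_force: [-3.3, 0.6, 1.2]
finger_gap: -0.0
grasp_force: 1.1
```

Request:
drive_tool:
  commands:
    - [[0.02,0,0,0],[0.04,0,0,0],[0.04,0,0,0]]

```text
t: 5.95
tool_pos: [0.4298, -0.0069, 0.0369]
eef_rot: [0.992, 0.127, 0.0, -0.0]
contact_force: [-2.9, 1.3, 1.3]
finger_gap: 0.008
grasp_force: 1.1
```

Request:
drive_tool:
  commands:
    - [[0.02,0,0,0],[0.04,0,0,0],[0.04,0,0,0]]

```text
t: 6.2
tool_pos: [0.4307, -0.0066, 0.0369]
eef_rot: [0.992, 0.127, -0.0, 0.0]
contact_force: [-3.6, 1.5, 1.5]
finger_gap: 0.003
grasp_force: 1.7
```

Request:
drive_tool:
  commands:
    - [[0.02,0,0,0],[0.03,0,0,0],[0.03,0,0,0]]

```text
t: 6.45
tool_pos: [0.4311, -0.0065, 0.0369]
eef_rot: [0.992, 0.127, -0.0, 0.0]
contact_force: [-6.1, 0.0, 3.9]
finger_gap: 0.008
grasp_force: 3.2
```

Request:
drive_tool:
  commands:
    - [[0.01,0,0,0],[0.02,0,0,0],[0.02,0,0,0],[0.02,0,0,0]]

```text
t: 6.78
tool_pos: [0.4314, -0.0064, 0.0368]
eef_rot: [0.992, 0.127, -0.001, 0.0]
contact_force: [-7.6, -0.2, 3.8]
finger_gap: 0.005
grasp_force: 4.1
```

Request:
drive_tool:
  commands:
    - [[-0.1,0,0,0],[-0.4,0,0,0],[-0.8,0,-0.1,0],[-1.1,0,-0.6,0],[-1.2,0,-1.8,0],[-1.2,0,-3.2,0],[-1.2,0,-4.6,0],[-1.2,0,-6,0]]

```text
t: 7.45
tool_pos: [0.4022, -0.014, 0.1887]
eef_rot: [0.992, 0.127, 0.0, 0.0]
contact_force: [1.2, -0.1, -0.1]
finger_gap: 0.009
grasp_force: 0.0
```

```bash
python3 - <<'E'
from h import *
s,t,M,y=pose();print(s['t'],t,y,s['joints'],s['contact_force'])
print('hub',tri(T([408,268]),S([347,135])),'knob .05765..')
im=ctrl.grab_frame('side');ks,ss=knobmask(im,(305,145,345,185));print(ks,ss,onz('side',[ks],.182))
cv2.imwrite('pics/s2.png',cv2.resize(im[145:335,175:405,::-1],None,fx=3,fy=3,interpolation=cv2.INTER_CUBIC))
# side view hub/tower silhouettes
for P in([.508,.016,.161],[.508,.016,.145]): print((proj('side',P)-[175,145])*3+1, (proj('top',P)-[215,140])*4+1.5)
E
```

```text
7.45 [ 0.402 -0.014  0.189] 0.2550876191274918 [-0.098 -0.505  2.024 -0.     1.622  1.217] [ 1.243 -0.066 -0.089]
hub (array([0.508, 0.015, 0.162]), np.float64(0.005119434477703109)) knob .05765..
[322.605 168.617] [ 12  13  13  22 248] [[0.576 0.051 0.182]]
[[343.019 136.322]] [[406.371 262.989]]
[[343.667 159.643]] [[405.925 266.637]]
```

View pics/s2.png

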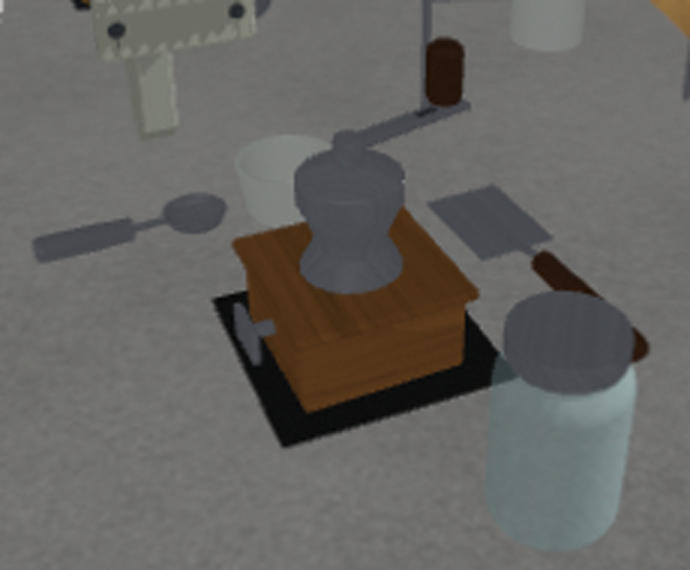

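The drawer is shut: the pull lies close to the mill at about (248,335) in the crop, and the crank hasn't moved. Now I'll raise the tool, unwind the wrist and open the gripper partly.

Request:
drive_tool:
  commands:
    - [[0,0,-0.6,-1.3],[0,0,-1.2,-2.6],[0,0,-1.8,-3.9],[0,0,-2,-5.2],[0,0,-2,-6.5],[0,0,-2,-7.8],[0,0,-2,-9.1],[0,0,-2,-10.4]]
  gripper: 0.6
  grip_force: 6

```text
t: 8.17
tool_pos: [0.4026, -0.0141, 0.2367]
eef_rot: [0.834, 0.551, 0.0, 0.0]
contact_force: [-0.7, -0.6, 0.4]
finger_gap: 0.527
grasp_force: 0.0
```

Request:
drive_tool:
  commands:
    - [[0,0,0,-1.3],[0,0,0,-2.6],[0,0,0,-3.9],[0,0,0,-5.2],[0,0,0,-6.5],[0,0,0,-7.8],[0,0,0,-9.1],[0,0,0,-10.4]]

```text
t: 8.83
tool_pos: [0.4026, -0.014, 0.2367]
eef_rot: [0.508, 0.861, 0.0, 0.0]
contact_force: [-1.2, -0.4, -0.4]
finger_gap: 0.603
grasp_force: 0.0
```

Request:
drive_tool:
  commands:
    - [[0,0,0,-1.3],[0,0,0,-2.6],[0,0,0,-3.9],[0,0,0,-5.2],[0,0,0,-6.5],[0,0,0,-7.8],[0,0,0,-9.1],[0,0,0,-10.4]]

```text
t: 9.5
tool_pos: [0.4026, -0.014, 0.2367]
eef_rot: [0.079, 0.997, -0.0, 0.0]
contact_force: [0.1, -0.0, -0.1]
finger_gap: 0.599
grasp_force: 0.0
```

```bash
sed -i 's/^AX=.*; YM/AX=np.array([.510,.0155]); YM/' h.py; python3 - <<'E'
from h import *
s,t,M,y=pose();print(s['t'],t,y,s['joints'],s['finger_gap'])
print(rel([.576,.0517,.235],3.944))
E
```

```text
9.5 [ 0.403 -0.014  0.237] 2.983505485577096 [-0.098 -0.508  1.949 -0.     1.7   -1.511] 0.5990129417917354
[ -6.434   3.688   0.072 -11.006]
```

Request:
drive_tool:
  commands:
    - [[-0.8,0.46,0,-1.4],[-1.6,0.92,0,-2.8],[-2.4,1.38,0,-4.2],[-3.2,1.84,0,-5.6],[-4,2.3,0,-7],[-4.8,2.76,0,-8.4],[-5.6,3.22,0,-9.8],[-6.43,3.69,0,-11]]

```text
t: 10.17
tool_pos: [0.5773, 0.0512, 0.2366]
eef_rot: [-0.391, 0.921, -0.0, 0.0]
contact_force: [-0.7, -0.1, 0.1]
finger_gap: 0.598
grasp_force: 0.0
```

```bash
python3 - <<'E'
from h import *
s,t,M,y=pose();print(s['t'],t,y,s['joints'],s['finger_gap'])
print(rel([.576,.0517,.169],3.944))
E
```

```text
10.1667 [0.577 0.051 0.237] -2.3389867888103053 [ 0.044 -0.096  1.627 -0.     1.611 -2.329] 0.5982326464819038
[0.021 0.051 2.705 0.002]
```

Request:
drive_tool:
  commands:
    - [[0,0.03,0.5,0],[0,0.05,1.1,0],[0,0.05,1.7,0],[0,0.05,2.2,0],[0,0.05,2.5,0],[0,0.05,2.7,0],[0,0.05,2.7,0]]

```text
t: 10.75
tool_pos: [0.575, 0.0516, 0.1684]
eef_rot: [-0.387, 0.922, 0.0, -0.0]
contact_force: [-0.2, -0.5, 0.7]
finger_gap: 0.601
grasp_force: 0.0
```

Request:
drive_tool:
  commands:
    - [[0,0,0,0],[0,0,0,0],[0,0,0,0],[0,0,0,0],[0,0,0,0],[0,0,0,0],[0,0,0,0],[0,0,0,0]]
  gripper: 0.2
  grip_force: 6

```text
t: 11.42
tool_pos: [0.5757, 0.0518, 0.1696]
eef_rot: [-0.388, 0.922, -0.0, 0.0]
contact_force: [1.1, -0.2, 1.8]
finger_gap: 0.255
grasp_force: 6.0
```

```bash
python3 - <<'E'
from h import *
s,t,M,y=pose();print(s['t'],t,y,s['joints'],s['finger_gap'],s['contact_force'],s['ft_torque'],s['grasp_force'])
im=ctrl.grab_frame('side');
cv2.imwrite('pics/s3.png',cv2.resize(im[95:235,235:405,::-1],None,fx=4,fy=4,interpolation=cv2.INTER_CUBIC))
E
```

```text
11.4167 [0.576 0.052 0.17 ] -2.3452670184672253 [ 0.046 -0.078  1.718  0.     1.501 -2.322] 0.2546704589985435 [ 1.131 -0.173  1.831] [ 0.101 -0.284  0.001] 6.000374865634512
```

View pics/s3.png

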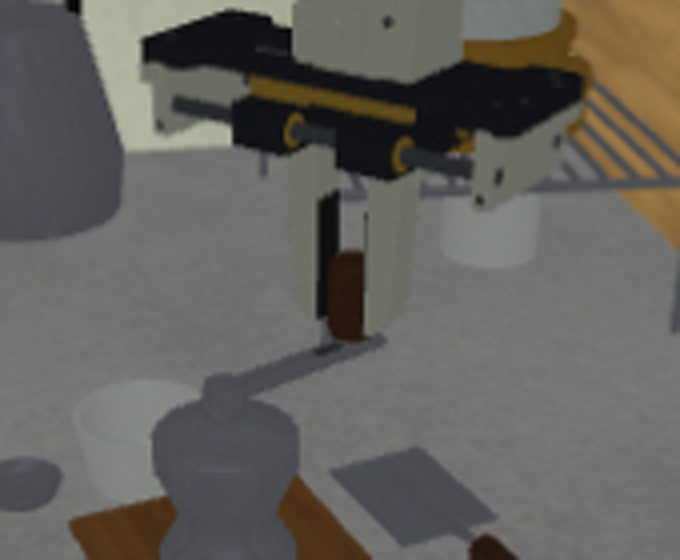

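The knob is held between the pads, at about (347,295) in the crop, with the fingertips clear of the arm. Next I'll plan the arc.

```bash
cat >> h.py <<'E'
def arc(ax,r,th,turn=None,hold=None):
    """rows from current measured pose around ax, stepping knob angle clockwise by th (deg array); tool turn=turn"""
    s,t,M,y=pose(); d=t[:2]-ax; ph=np.arctan2(d[1],d[0]); th=np.array(th,float); turn=th if turn is None else np.array(turn)
    P=np.c_[ax[0]+r*np.cos(ph-np.radians(th)),ax[1]+r*np.sin(ph-np.radians(th))]
    D=np.c_[P,np.full(len(P),.1695)]-t
    print('t',s['t'],'J',s['joints'][[0,5]],'q',YM-ph,'r',np.hypot(*d),'rot-lag',(y-ph-np.pi+np.pi)%(2*np.pi)-np.pi,'F rad/tan-cw',s['contact_force'][:2]@[np.cos(ph),np.sin(ph)],s['contact_force'][:2]@[np.sin(ph),-np.cos(ph)])
    print(np.c_[D@M/.025,turn/5])
E
python3 -c "
from h import *
arc(AX,.0751,[1,3,6,9.5,13,16.5,20,23.5]); arc(AX,.0751,np.arange(1,9)*3.75)"
```

```text
t 11.4667 J [ 0.046 -2.322] q -0.24809762842619854 r 0.07509346676774196 rot-lag 0.29129077872830766 F rad/tan-cw 1.0413760087186914 0.6276342849095291
[[ 0.015 -0.05   0.005  0.2  ]
 [ 0.049 -0.149  0.005  0.6  ]
 [ 0.106 -0.296  0.005  1.2  ]
 [ 0.182 -0.463  0.005  1.9  ]
 [ 0.268 -0.625  0.006  2.6  ]
 [ 0.363 -0.782  0.006  3.3  ]
 [ 0.468 -0.932  0.006  4.   ]
 [ 0.582 -1.076  0.006  4.7  ]]
t 11.4667 J [ 0.046 -2.322] q -0.24809762842619854 r 0.07509346676774196 rot-lag 0.29129077872830766 F rad/tan-cw 1.0413760087186914 0.6276342849095291
[[ 0.062 -0.186  0.005  0.75 ]
 [ 0.137 -0.368  0.005  1.5  ]
 [ 0.223 -0.545  0.006  2.25 ]
 [ 0.321 -0.715  0.006  3.   ]
 [ 0.43  -0.879  0.006  3.75 ]
 [ 0.549 -1.036  0.006  4.5  ]
 [ 0.678 -1.184  0.006  5.25 ]
 [ 0.817 -1.323  0.006  6.   ]]
```

Request:
drive_tool:
  commands:
    - [[0.015,-0.05,0,0.2],[0.05,-0.15,0,0.6],[0.105,-0.295,0,1.2],[0.18,-0.465,0,1.9],[0.27,-0.625,0,2.6],[0.365,-0.78,0,3.3],[0.47,-0.93,0,4],[0.58,-1.075,0,4.7]]

```text
t: 12.13
tool_pos: [0.5848, 0.0226, 0.1696]
eef_rot: [-0.19, 0.982, 0.0, 0.0]
contact_force: [0.2, 1.9, 2.8]
finger_gap: 0.254
grasp_force: 6.0
```

```bash
python3 -c "
from h import *
arc(AX,.0751,np.arange(1,9)*3.75)"
```

```text
t 12.1333 J [-0.005 -1.958] q 0.16243959198004948 r 0.07515694044074868 rot-lag 0.28773840143367213 F rad/tan-cw 0.3971335104105474 -1.8866765932347433
[[ 0.064 -0.186  0.003  0.75 ]
 [ 0.138 -0.368  0.003  1.5  ]
 [ 0.224 -0.545  0.003  2.25 ]
 [ 0.321 -0.716  0.003  3.   ]
 [ 0.429 -0.88   0.003  3.75 ]
 [ 0.548 -1.037  0.003  4.5  ]
 [ 0.676 -1.185  0.003  5.25 ]
 [ 0.814 -1.325  0.003  6.   ]]
```

Request:
drive_tool:
  commands:
    - [[0.062,-0.186,0,0.75],[0.137,-0.368,0,1.5],[0.223,-0.545,0,2.25],[0.321,-0.715,0,3],[0.43,-0.88,0,3.75],[0.549,-1.036,0,4.5],[0.678,-1.185,0,5.25],[0.815,-1.325,0,6]]

```text
t: 12.8
tool_pos: [0.5783, -0.0158, 0.1695]
eef_rot: [0.071, 0.997, 0.0, 0.0]
contact_force: [0.3, 2.3, 2.9]
finger_gap: 0.255
grasp_force: 6.0
```

```bash
python3 -c "
from h import *
arc(AX,.0751,np.arange(1,9)*3.75)"
```

```text
t 12.8 J [-0.072 -1.501] q 0.6865375126122862 r 0.07511710348919265 rot-lag 0.28801923078423153 F rad/tan-cw -0.7041729688624402 -2.2214807965350274
[[ 0.063 -0.186  0.002  0.75 ]
 [ 0.137 -0.368  0.002  1.5  ]
 [ 0.222 -0.545  0.001  2.25 ]
 [ 0.32  -0.716  0.001  3.   ]
 [ 0.428 -0.88   0.001  3.75 ]
 [ 0.546 -1.037  0.001  4.5  ]
 [ 0.675 -1.186  0.001  5.25 ]
 [ 0.813 -1.326  0.001  6.   ]]
```

Request:
drive_tool:
  commands:
    - [[0.062,-0.186,0,0.75],[0.137,-0.368,0,1.5],[0.223,-0.545,0,2.25],[0.321,-0.715,0,3],[0.43,-0.88,0,3.75],[0.549,-1.036,0,4.5],[0.678,-1.185,0,5.25],[0.815,-1.325,0,6]]

```text
t: 13.47
tool_pos: [0.5535, -0.0456, 0.1695]
eef_rot: [0.326, 0.945, 0.0, 0.0]
contact_force: [1.9, 3.5, 2.4]
finger_gap: 0.257
grasp_force: 6.0
```

```bash
python3 -c "
from h import *
arc(AX,.0751,np.arange(1,9)*3.75)"
```

```text
t 13.4667 J [-0.129 -1.034] q 1.2084946991042456 r 0.07502336390743031 rot-lag 0.28643394434144076 F rad/tan-cw -1.7778658843073178 -3.593377332197208
[[ 0.059 -0.188 -0.     0.75 ]
 [ 0.132 -0.37  -0.001  1.5  ]
 [ 0.218 -0.547 -0.001  2.25 ]
 [ 0.315 -0.718 -0.001  3.   ]
 [ 0.423 -0.882 -0.001  3.75 ]
 [ 0.541 -1.039 -0.001  4.5  ]
 [ 0.67  -1.188 -0.001  5.25 ]
 [ 0.807 -1.328 -0.001  6.   ]]
```

Request:
drive_tool:
  commands:
    - [[0.063,-0.186,0,0.75],[0.138,-0.368,0,1.5],[0.225,-0.545,0,2.25],[0.323,-0.715,0,3],[0.432,-0.88,0,3.75],[0.551,-1.036,0,4.5],[0.68,-1.185,0,5.25],[0.817,-1.325,0,6]]

```text
t: 14.13
tool_pos: [0.5172, -0.059, 0.1695]
eef_rot: [0.56, 0.829, 0.001, 0.0]
contact_force: [4.3, 4.4, 0.1]
finger_gap: 0.256
grasp_force: 6.0
```

```bash
python3 -c "
from h import *
arc(AX,.0748,np.arange(1,9)*3.75)"
```

```text
t 14.1333 J [-0.163 -0.546] q 1.730843719821583 r 0.07487288380107435 rot-lag 0.28521884661938124 F rad/tan-cw -3.928477696300767 -4.7509181016096935
[[ 0.064 -0.185 -0.     0.75 ]
 [ 0.137 -0.367 -0.001  1.5  ]
 [ 0.222 -0.543 -0.001  2.25 ]
 [ 0.319 -0.714 -0.001  3.   ]
 [ 0.426 -0.877 -0.001  3.75 ]
 [ 0.544 -1.034 -0.001  4.5  ]
 [ 0.671 -1.182 -0.002  5.25 ]
 [ 0.808 -1.322 -0.002  6.   ]]
```

Request:
drive_tool:
  commands:
    - [[0.068,-0.185,0,0.75],[0.146,-0.367,0,1.5],[0.234,-0.543,0,2.25],[0.334,-0.713,0,3],[0.444,-0.877,0,3.75],[0.565,-1.032,0,4.5],[0.695,-1.18,0,5.25],[0.835,-1.32,0,6]]

```text
t: 14.8
tool_pos: [0.479, -0.0522, 0.1695]
eef_rot: [0.755, 0.655, 0.001, 0.0]
contact_force: [6.4, 3.1, -2.0]
finger_gap: 0.256
grasp_force: 6.0
```

```bash
python3 -c "
from h import *
arc(AX,.0745,np.arange(1,9)*3.75)"
```

```text
t 14.8 J [-0.162 -0.021] q 2.2568702354284174 r 0.07447990629452836 rot-lag 0.2875683359604757 F rad/tan-cw -5.450751154185968 -4.506626141171666
[[ 0.061 -0.185 -0.     0.75 ]
 [ 0.134 -0.366 -0.     1.5  ]
 [ 0.219 -0.541 -0.     2.25 ]
 [ 0.315 -0.711 -0.001  3.   ]
 [ 0.423 -0.874 -0.001  3.75 ]
 [ 0.54  -1.029 -0.001  4.5  ]
 [ 0.668 -1.177 -0.001  5.25 ]
 [ 0.805 -1.316 -0.001  6.   ]]
```

```bash
sed -i 's/^AX=.*; YM/AX=np.array([.5107,.0163]); YM/' h.py; python3 -c "
from h import *
arc(AX,.0745,np.arange(1,9)*3.75)"
```

```text
t 14.8 J [-0.162 -0.021] q 2.260893108095691 r 0.07549921853782132 rot-lag 0.29159120862774923 F rad/tan-cw -5.468836582342489 -4.484662056028748
[[ 0.1   -0.173  0.     0.75 ]
 [ 0.175 -0.354 -0.     1.5  ]
 [ 0.26  -0.529 -0.     2.25 ]
 [ 0.357 -0.698 -0.001  3.   ]
 [ 0.465 -0.861 -0.001  3.75 ]
 [ 0.583 -1.016 -0.001  4.5  ]
 [ 0.712 -1.163 -0.001  5.25 ]
 [ 0.849 -1.301 -0.001  6.   ]]
```

Request:
drive_tool:
  commands:
    - [[0.08,-0.18,0,0.75],[0.16,-0.36,0,1.5],[0.253,-0.533,0,2.25],[0.355,-0.7,0,3],[0.465,-0.861,0,3.75],[0.583,-1.016,0,4.5],[0.712,-1.163,0,5.25],[0.85,-1.3,0,6]]

```text
t: 15.47
tool_pos: [0.4496, -0.0269, 0.1695]
eef_rot: [0.899, 0.437, 0.001, 0.0]
contact_force: [5.6, -0.4, -1.5]
finger_gap: 0.251
grasp_force: 6.0
```

```bash
python3 -c "
from h import *
arc(AX,.0745,np.arange(1,9)*3.75)"
```

```text
t 15.4667 J [-0.116  0.549] q 2.7829332976214585 r 0.07480806864450688 rot-lag 0.2898339973619759 F rad/tan-cw -4.345854235504118 -3.5559460460360373
[[ 0.074 -0.181 -0.     0.75 ]
 [ 0.147 -0.362 -0.     1.5  ]
 [ 0.233 -0.537 -0.001  2.25 ]
 [ 0.33  -0.707 -0.001  3.   ]
 [ 0.437 -0.869 -0.001  3.75 ]
 [ 0.555 -1.024 -0.001  4.5  ]
 [ 0.683 -1.172 -0.001  5.25 ]
 [ 0.82  -1.31  -0.001  6.   ]]
```

Request:
drive_tool:
  commands:
    - [[0.074,-0.18,0,0.75],[0.152,-0.36,0,1.5],[0.24,-0.534,0,2.25],[0.34,-0.703,0,3],[0.449,-0.865,0,3.75],[0.568,-1.02,0,4.5],[0.697,-1.167,0,5.25],[0.835,-1.305,0,6]]

```text
t: 16.13
tool_pos: [0.4366, 0.0097, 0.1695]
eef_rot: [0.982, 0.19, 0.0, 0.0]
contact_force: [3.8, 0.5, -1.1]
finger_gap: 0.256
grasp_force: 6.0
```

```bash
python3 -c "
from h import *
arc(AX,.074,np.arange(1,9)*3.75)"
```

```text
t 16.1333 J [-0.036  1.153] q 3.310286597383533 r 0.07441350391033989 rot-lag 0.29360147302778783 F rad/tan-cw -3.790986642375508 0.19965332951629525
[[ 0.078 -0.179 -0.001  0.75 ]
 [ 0.152 -0.358 -0.001  1.5  ]
 [ 0.237 -0.532 -0.001  2.25 ]
 [ 0.334 -0.699 -0.001  3.   ]
 [ 0.442 -0.86  -0.001  3.75 ]
 [ 0.559 -1.014 -0.001  4.5  ]
 [ 0.687 -1.16  -0.001  5.25 ]
 [ 0.824 -1.297 -0.001  6.   ]]
```

Request:
drive_tool:
  commands:
    - [[0.072,-0.18,0,0.75],[0.15,-0.358,0,1.5],[0.237,-0.531,0,2.25],[0.336,-0.699,0,3],[0.444,-0.86,0,3.75],[0.562,-1.014,0,4.5],[0.69,-1.16,0,5.25],[0.826,-1.297,0,6]]

```text
t: 16.8
tool_pos: [0.4436, 0.0478, 0.1695]
eef_rot: [0.997, -0.071, 0.0, -0.0]
contact_force: [3.2, 0.6, 0.1]
finger_gap: 0.256
grasp_force: 6.0
```

```bash
python3 -c "
from h import *
arc(AX,.074,np.arange(1,9)*3.75)"
```

```text
t 16.8 J [0.05  1.762] q -2.4460694599477666 r 0.07407914430677143 rot-lag 0.29700065064690584 F rad/tan-cw -2.6557711385428906 1.8948339459337995
[[ 0.066 -0.182  0.002  0.75 ]
 [ 0.14  -0.361  0.002  1.5  ]
 [ 0.226 -0.535  0.002  2.25 ]
 [ 0.324 -0.702  0.002  3.   ]
 [ 0.432 -0.863  0.002  3.75 ]
 [ 0.55  -1.016  0.003  4.5  ]
 [ 0.678 -1.162  0.003  5.25 ]
 [ 0.815 -1.298  0.003  6.   ]]
```

Request:
drive_tool:
  commands:
    - [[0.068,-0.182,0,0.75],[0.143,-0.361,0,1.5],[0.23,-0.534,0,2.25],[0.328,-0.702,0,3],[0.436,-0.863,0,3.75],[0.554,-1.016,0,4.5],[0.682,-1.162,0,5.25],[0.818,-1.298,0,6]]

```text
t: 17.47
tool_pos: [0.4685, 0.077, 0.1696]
eef_rot: [0.945, -0.326, 0.0, -0.0]
contact_force: [1.8, 0.4, 1.4]
finger_gap: 0.254
grasp_force: 6.0
```

```bash
python3 -c "
from h import *
arc(AX,.074,np.arange(1,9)*3.75,np.arange(1,9)*2.5)"
```

```text
t 17.4667 J [0.109 2.345] q -1.9209751300991282 r 0.07391062634382994 rot-lag 0.29850232903809104 F rad/tan-cw -0.755017390758724 1.7183791755260707
[[ 0.06  -0.184  0.006  0.5  ]
 [ 0.134 -0.363  0.006  1.   ]
 [ 0.221 -0.536  0.006  1.5  ]
 [ 0.318 -0.704  0.006  2.   ]
 [ 0.427 -0.864  0.006  2.5  ]
 [ 0.545 -1.017  0.007  3.   ]
 [ 0.673 -1.163  0.007  3.5  ]
 [ 0.811 -1.299  0.007  4.   ]]
```

Request:
drive_tool:
  commands:
    - [[0.06,-0.184,0,0.6],[0.134,-0.363,0,1.2],[0.22,-0.536,0,1.8],[0.318,-0.704,0,2.4],[0.427,-0.864,0,3],[0.545,-1.017,0,3.6],[0.673,-1.163,0,4.2],[0.81,-1.299,0,4.8]]

```text
t: 18.13
tool_pos: [0.5044, 0.09, 0.1696]
eef_rot: [0.857, -0.516, 0.0, -0.0]
contact_force: [1.5, -0.1, 2.9]
finger_gap: 0.254
grasp_force: 6.0
```

```bash
python3 -c "
from h import *
arc(AX,.074,np.arange(1,9)*3.75,np.arange(1,9)*.2)"
```

```text
t 18.1333 J [0.127 2.781] q -1.398804319050451 r 0.07393613400556542 rot-lag 0.40235815757555216 F rad/tan-cw -0.2734238871358044 1.4839185843105227
[[ 0.079 -0.177  0.006  0.04 ]
 [ 0.172 -0.347  0.006  0.08 ]
 [ 0.276 -0.51   0.006  0.12 ]
 [ 0.39  -0.666  0.006  0.16 ]
 [ 0.515 -0.815  0.006  0.2  ]
 [ 0.649 -0.955  0.007  0.24 ]
 [ 0.791 -1.086  0.007  0.28 ]
 [ 0.942 -1.208  0.007  0.32 ]]
```

Request:
drive_tool:
  commands:
    - [[0.079,-0.177,0,0.2],[0.172,-0.347,0,0.4],[0.276,-0.51,0,0.6],[0.39,-0.666,0,0.8],[0.515,-0.815,0,1],[0.649,-0.955,0,1.2],[0.791,-1.086,0,1.4],[0.942,-1.208,0,1.5]]

```text
t: 18.8
tool_pos: [0.5422, 0.0834, 0.1696]
eef_rot: [0.822, -0.57, -0.0, -0.0]
contact_force: [0.8, 1.6, 6.4]
finger_gap: 0.255
grasp_force: 6.0
```

```bash
python3 -c "
from h import *
arc(AX,.0742,np.arange(1,9)*3.75,np.arange(1,9)*.2)"
```

```text
t 18.8 J [0.106 2.889] q -0.875015477787933 r 0.07412926211125513 rot-lag 0.7972788322486739 F rad/tan-cw 1.8397135762847294 0.05681848154449476
[[ 0.141 -0.133  0.004  0.04 ]
 [ 0.293 -0.255  0.004  0.08 ]
 [ 0.452 -0.366  0.004  0.12 ]
 [ 0.618 -0.466  0.004  0.16 ]
 [ 0.791 -0.556  0.004  0.2  ]
 [ 0.968 -0.634  0.004  0.24 ]
 [ 1.151 -0.7    0.004  0.28 ]
 [ 1.338 -0.754  0.004  0.32 ]]
```

Request:
drive_tool:
  commands:
    - [[0.14,-0.133,0,0],[0.291,-0.256,0,0],[0.449,-0.368,0,0],[0.614,-0.469,0,0],[0.786,-0.56,0,0],[0.962,-0.639,0,0],[1.143,-0.707,0,0],[1.33,-0.763,0,0]]

```text
t: 19.47
tool_pos: [0.5719, 0.0591, 0.1697]
eef_rot: [0.822, -0.569, 0.0, -0.001]
contact_force: [2.1, 2.0, 5.7]
finger_gap: 0.255
grasp_force: 6.0
```

```bash
python3 -c "
from h import *
arc(AX,.0746,[3.75,7.5,11,14,16.5,18.5,19.5,20],np.arange(1,9)*.1)"
```

```text
t 19.4667 J [0.058 2.84 ] q -0.35289086791253965 r 0.07466669601968327 rot-lag 1.3204768588800162 F rad/tan-cw 2.914887898982696 -0.4411380206243025
[[ 0.191 -0.04   0.009  0.02 ]
 [ 0.384 -0.069  0.009  0.04 ]
 [ 0.566 -0.085  0.009  0.06 ]
 [ 0.722 -0.09   0.009  0.08 ]
 [ 0.852 -0.088  0.009  0.1  ]
 [ 0.956 -0.083  0.009  0.12 ]
 [ 1.008 -0.078  0.009  0.14 ]
 [ 1.034 -0.076  0.009  0.16 ]]
```

Request:
drive_tool:
  commands:
    - [[0.188,-0.045,0,0],[0.38,-0.08,0,0],[0.56,-0.1,0,0],[0.72,-0.107,0,0],[0.85,-0.107,0,0],[0.955,-0.103,0,0],[1.005,-0.1,0,0],[1.03,-0.1,0,0]]

```text
t: 20.13
tool_pos: [0.5834, 0.0357, 0.1698]
eef_rot: [0.822, -0.569, 0.0, -0.001]
contact_force: [3.0, 2.8, 4.6]
finger_gap: 0.254
grasp_force: 6.0
```

```bash
python3 -c "
from h import *
arc(AX,.0746,[0]);s=pose()[0];print(s['contact_force'],s['tool_pos'])"
```

```text
t 20.1333 J [0.017 2.799] q -0.003927107015548048 r 0.07524989957391776 rot-lag 1.6691481290652987 F rad/tan-cw 3.639580531258881 -1.9604119388287229
[[-0.003  0.026  0.011  0.   ]]
[3.011 2.833 4.646] [0.583 0.036 0.17 ]
```

First turn is done. Next I'll release, lift, unwind the wrist and regrip.

Request:
drive_tool:
  commands:
    - [[0,0,0,0],[0,0,0,0],[0,0,0,0],[0,0,0,0],[0,0,-0.5,0],[0,0,-1.2,0],[0,0,-1.9,0],[0,0,-2.4,0]]
  gripper: 0.6

```text
t: 20.8
tool_pos: [0.5828, 0.0358, 0.2319]
eef_rot: [0.822, -0.569, 0.001, -0.0]
contact_force: [-0.2, 0.1, 0.1]
finger_gap: 0.604
grasp_force: 0.0
```

Request:
drive_tool:
  commands:
    - [[0,0,0,-1.4],[0,0,0,-2.8],[0,0,0,-4.2],[0,0,0,-5.6],[0,0,0,-7],[0,0,0,-8.4],[0,0,0,-9.8],[0,0,0,-11.2]]

```text
t: 21.47
tool_pos: [0.5827, 0.0358, 0.23]
eef_rot: [0.994, -0.113, 0.0, -0.0]
contact_force: [-0.2, -0.1, 0.4]
finger_gap: 0.602
grasp_force: 0.0
```

Request:
drive_tool:
  commands:
    - [[0,0,0,-1.4],[0,0,0,-2.8],[0,0,0,-4.2],[0,0,0,-5.6],[0,0,0,-7],[0,0,0,-8.4],[0,0,0,-9.8],[0,0,0,-11.2]]

```text
t: 22.13
tool_pos: [0.5827, 0.0358, 0.23]
eef_rot: [0.931, 0.366, 0.0, 0.0]
contact_force: [0.5, 0.0, 0.2]
finger_gap: 0.599
grasp_force: 0.0
```

Request:
drive_tool:
  commands:
    - [[0,0,0,-1.4],[0,0,0,-2.8],[0,0,0,-4.2],[0,0,0,-5.6],[0,0,0,-7],[0,0,0,-8.4],[0,0,0,-9.8],[0,0,0,-11.2]]

```text
t: 22.8
tool_pos: [0.5827, 0.0358, 0.2301]
eef_rot: [0.65, 0.76, 0.0, 0.0]
contact_force: [-0.3, 0.4, -0.3]
finger_gap: 0.597
grasp_force: 0.0
```

Request:
drive_tool:
  commands:
    - [[0,0,0,-1.4],[0,0,0,-2.8],[0,0,0,-4.2],[0,0,0,-5.6],[0,0,0,-7],[0,0,0,-8.4],[0,0,0,-9.8],[0,0,0,-11.2]]

```text
t: 23.47
tool_pos: [0.5827, 0.0358, 0.2301]
eef_rot: [0.217, 0.976, 0.0, 0.0]
contact_force: [-0.3, 0.5, 0.5]
finger_gap: 0.6
grasp_force: 0.0
```

Request:
drive_tool:
  commands:
    - [[0,0,0,-1.4],[0,0,0,-2.8],[0,0,0,-4.2],[0,0,0,-5.6],[0,0,0,-7],[0,0,0,-8.4],[0,0,0,-9.8],[0,0,0,-10.8]]

```text
t: 24.13
tool_pos: [0.5827, 0.0358, 0.2301]
eef_rot: [-0.25, 0.968, -0.0, 0.0]
contact_force: [-0.3, 0.1, 0.2]
finger_gap: 0.599
grasp_force: 0.0
```

```bash
sed -i 's/^AX=.*; YM/AX=np.array([.5115,.0158]); YM/' h.py; python3 -c "
from h import *
arc(AX,.0748,[0]);s=pose()[0];print(s['contact_force'],s['tool_pos'],s['finger_gap'])
im=ctrl.grab_frame('side');cv2.imwrite('pics/s4.png',cv2.resize(im[95:235,235:405,::-1],None,fx=4,fy=4,interpolation=cv2.INTER_CUBIC))
ks,ss=knobmask(im,(300,140,360,200));print(ks,ss,onz('side',[ks],.182))
print(rel([.584,.0355,.1695],.257+np.pi+.3))"
```

```text
t 24.1333 J [ 0.018 -2.059] q -0.016653998981614182 r 0.07392774452398328 rot-lag 0.23262485109215802 F rad/tan-cw -0.24397239043625457 -0.14675329737567264
[[-0.033 -0.008  2.423  0.   ]]
[-0.275  0.075  0.165] [0.583 0.036 0.23 ] 0.5991879230358672
[327.595 171.638] [ 22  21  13  23 257] [[0.583 0.037 0.182]]
[-0.041 -0.035  2.421 -0.526]
```

View pics/s4.png

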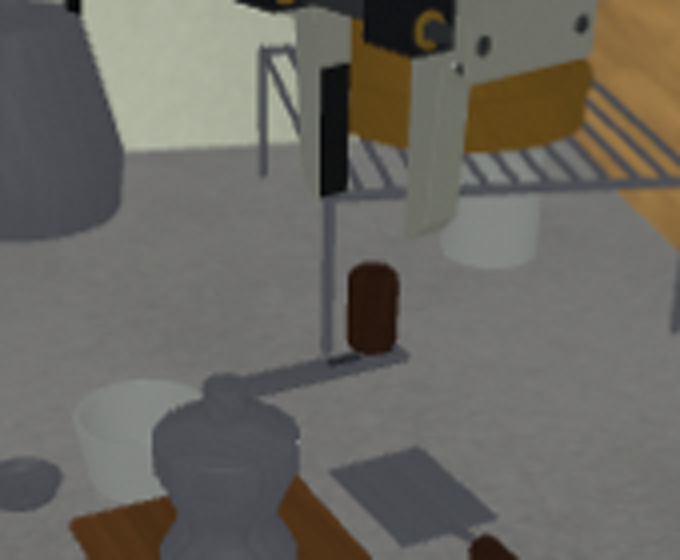

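The knob stands free at (372,308) in the crop, with the crank to the back and the open fingers above it. Regripping.

Request:
drive_tool:
  commands:
    - [[-0.03,-0.02,0.5,0],[-0.04,-0.03,1.1,0],[-0.04,-0.03,1.7,0],[-0.04,-0.03,2.1,0],[-0.04,-0.03,2.35,0],[-0.04,-0.03,2.42,0],[-0.04,-0.03,2.42,0]]

```text
t: 24.77
tool_pos: [0.5837, 0.0356, 0.1683]
eef_rot: [-0.247, 0.969, 0.0, -0.0]
contact_force: [-0.1, 0.3, 0.2]
finger_gap: 0.599
grasp_force: 0.0
```

Request:
drive_tool:
  commands:
    - [[0,0,0,0],[0,0,0,0],[0,0,0,0],[0,0,0,0],[0,0,0,0],[0,0,0,0],[0,0,0,0],[0,0,0,0]]
  gripper: 0.2
  grip_force: 6

```text
t: 25.43
tool_pos: [0.584, 0.0357, 0.1691]
eef_rot: [-0.247, 0.969, 0.0, 0.0]
contact_force: [-0.5, 1.8, 2.8]
finger_gap: 0.256
grasp_force: 6.0
```

```bash
python3 -c "
from h import *
arc(AX,.0748,[1,3,6,9.5,13,16.5,20,23.5]);arc(AX,.0748,np.arange(1,9)*3.75)"
```

```text
t 25.4333 J [ 0.017 -2.053] q -0.010815433389386675 r 0.07515190207436037 rot-lag 0.23181806131310534 F rad/tan-cw -0.013691737933231831 -1.8780069345013377
[[ 0.026 -0.047 -0.015  0.2  ]
 [ 0.054 -0.148 -0.015  0.6  ]
 [ 0.101 -0.297 -0.015  1.2  ]
 [ 0.167 -0.468 -0.015  1.9  ]
 [ 0.243 -0.634 -0.015  2.6  ]
 [ 0.329 -0.796 -0.015  3.3  ]
 [ 0.424 -0.951 -0.015  4.   ]
 [ 0.529 -1.101 -0.015  4.7  ]]
t 25.4333 J [ 0.017 -2.053] q -0.010815433389386675 r 0.07515190207436037 rot-lag 0.23181806131310534 F rad/tan-cw -0.013691737933231831 -1.8780069345013377
[[ 0.065 -0.186 -0.015  0.75 ]
 [ 0.128 -0.371 -0.015  1.5  ]
 [ 0.204 -0.552 -0.015  2.25 ]
 [ 0.291 -0.727 -0.015  3.   ]
 [ 0.389 -0.896 -0.015  3.75 ]
 [ 0.498 -1.059 -0.015  4.5  ]
 [ 0.618 -1.214 -0.015  5.25 ]
 [ 0.748 -1.361 -0.016  6.   ]]
```

Request:
drive_tool:
  commands:
    - [[0.012,-0.05,0,0.2],[0.04,-0.15,0,0.6],[0.087,-0.3,0,1.2],[0.153,-0.47,0,1.9],[0.23,-0.638,0,2.6],[0.316,-0.8,0,3.3],[0.412,-0.955,0,4],[0.517,-1.105,0,4.7]]

```text
t: 26.1
tool_pos: [0.5859, 0.0049, 0.1691]
eef_rot: [-0.043, 0.999, 0.0, 0.0]
contact_force: [-0.0, 2.3, 3.1]
finger_gap: 0.258
grasp_force: 6.0
```

```bash
python3 -c "
from h import *
arc(AX,.075,np.arange(1,9)*3.75)"
```

```text
t 26.1 J [-0.035 -1.691] q 0.4020035035997418 r 0.07522653801999411 rot-lag 0.2304876927226438 F rad/tan-cw -0.3479402164616433 -2.2946127381962897
[[ 0.06  -0.187 -0.016  0.75 ]
 [ 0.123 -0.373 -0.016  1.5  ]
 [ 0.199 -0.555 -0.016  2.25 ]
 [ 0.286 -0.73  -0.016  3.   ]
 [ 0.384 -0.9   -0.016  3.75 ]
 [ 0.493 -1.063 -0.016  4.5  ]
 [ 0.613 -1.219 -0.016  5.25 ]
 [ 0.743 -1.366 -0.016  6.   ]]
```

Request:
drive_tool:
  commands:
    - [[0.055,-0.187,0,0.75],[0.12,-0.373,0,1.5],[0.198,-0.555,0,2.25],[0.286,-0.73,0,3],[0.384,-0.9,0,3.75],[0.493,-1.063,0,4.5],[0.613,-1.218,0,5.25],[0.743,-1.365,0,6]]

```text
t: 26.77
tool_pos: [0.5705, -0.0307, 0.1691]
eef_rot: [0.217, 0.976, 0.0, 0.0]
contact_force: [0.9, 2.5, 2.4]
finger_gap: 0.26
grasp_force: 6.0
```

```bash
python3 -c "
from h import *
arc(AX,.0748,np.arange(1,9)*3.75)"
```

```text
t 26.7667 J [-0.098 -1.231] q 0.9239412446708769 r 0.07510243162758469 rot-lag 0.22862163811436798 F rad/tan-cw -0.8736332742910718 -2.4968026719932443
[[ 0.062 -0.186 -0.015  0.75 ]
 [ 0.125 -0.372 -0.015  1.5  ]
 [ 0.2   -0.553 -0.015  2.25 ]
 [ 0.287 -0.728 -0.015  3.   ]
 [ 0.384 -0.898 -0.016  3.75 ]
 [ 0.493 -1.061 -0.016  4.5  ]
 [ 0.612 -1.216 -0.016  5.25 ]
 [ 0.741 -1.363 -0.016  6.   ]]
```

Request:
drive_tool:
  commands:
    - [[0.057,-0.187,0,0.75],[0.123,-0.373,0,1.5],[0.202,-0.554,0,2.25],[0.291,-0.729,0,3],[0.39,-0.898,0,3.75],[0.5,-1.06,0,4.5],[0.621,-1.215,0,5.25],[0.751,-1.361,0,6]]

```text
t: 27.43
tool_pos: [0.5393, -0.0537, 0.1692]
eef_rot: [0.463, 0.887, 0.0, 0.001]
contact_force: [3.6, 0.9, 1.3]
finger_gap: 0.258
grasp_force: 6.0
```

```bash
python3 -c "
from h import *
arc(AX,.0745,np.arange(1,9)*3.75)"
```

```text
t 27.4333 J [-0.146 -0.755] q 1.4465482175131283 r 0.07482489431079443 rot-lag 0.22757508586218655 F rad/tan-cw 0.49217655670635374 -3.7045499349911917
[[ 0.063 -0.185 -0.011  0.75 ]
 [ 0.125 -0.37  -0.011  1.5  ]
 [ 0.2   -0.551 -0.012  2.25 ]
 [ 0.286 -0.726 -0.012  3.   ]
 [ 0.383 -0.895 -0.012  3.75 ]
 [ 0.491 -1.057 -0.012  4.5  ]
 [ 0.609 -1.212 -0.013  5.25 ]
 [ 0.738 -1.359 -0.013  6.   ]]
```

Request:
drive_tool:
  commands:
    - [[0.055,-0.187,0,0.75],[0.12,-0.372,0,1.5],[0.197,-0.552,0,2.25],[0.284,-0.727,0,3],[0.382,-0.896,0,3.75],[0.491,-1.058,0,4.5],[0.61,-1.213,0,5.25],[0.738,-1.36,0,6]]

```text
t: 28.1
tool_pos: [0.501, -0.0583, 0.1693]
eef_rot: [0.676, 0.737, 0.0, 0.001]
contact_force: [4.5, -0.7, 0.4]
finger_gap: 0.26
grasp_force: 6.0
```

```bash
python3 -c "
from h import *
arc(AX,.0746,np.arange(1,9)*3.75)"
```

```text
t 28.1 J [-0.166 -0.251] q 1.9683709092421 r 0.07481472833820309 rot-lag 0.22564279502667173 F rad/tan-cw 0.0556365173307372 -4.548418105870117
[[ 0.058 -0.187 -0.01   0.75 ]
 [ 0.12  -0.372 -0.01   1.5  ]
 [ 0.194 -0.553 -0.011  2.25 ]
 [ 0.28  -0.728 -0.011  3.   ]
 [ 0.377 -0.897 -0.011  3.75 ]
 [ 0.485 -1.06  -0.012  4.5  ]
 [ 0.604 -1.216 -0.012  5.25 ]
 [ 0.732 -1.363 -0.013  6.   ]]
```

Radial force is near zero, so I'll continue.

Request:
drive_tool:
  commands:
    - [[0.055,-0.187,0,0.75],[0.12,-0.372,0,1.5],[0.197,-0.552,0,2.25],[0.284,-0.727,0,3],[0.382,-0.896,0,3.75],[0.491,-1.058,0,4.5],[0.61,-1.213,0,5.25],[0.74,-1.36,0,6]]

```text
t: 28.77
tool_pos: [0.4653, -0.043, 0.1692]
eef_rot: [0.844, 0.536, 0.0, 0.001]
contact_force: [3.4, -3.6, 0.6]
finger_gap: 0.254
grasp_force: 6.0
```

```bash
python3 -c "
from h import *
arc(AX,.0746,np.arange(1,9)*3.75)"
```

```text
t 28.7667 J [-0.146  0.293] q 2.492928521500587 r 0.07478699584688778 rot-lag 0.22640394141214326 F rad/tan-cw 0.6883875255757828 -4.8831931193673075
[[ 0.057 -0.187 -0.011  0.75 ]
 [ 0.12  -0.372 -0.011  1.5  ]
 [ 0.194 -0.553 -0.012  2.25 ]
 [ 0.28  -0.728 -0.012  3.   ]
 [ 0.377 -0.897 -0.013  3.75 ]
 [ 0.485 -1.06  -0.013  4.5  ]
 [ 0.603 -1.215 -0.013  5.25 ]
 [ 0.732 -1.362 -0.014  6.   ]]
```

Request:
drive_tool:
  commands:
    - [[0.054,-0.187,0,0.75],[0.118,-0.372,0,1.5],[0.194,-0.552,0,2.25],[0.281,-0.727,0,3],[0.379,-0.896,0,3.75],[0.487,-1.058,0,4.5],[0.606,-1.213,0,5.25],[0.735,-1.36,0,6]]

```text
t: 29.43
tool_pos: [0.4419, -0.0119, 0.1691]
eef_rot: [0.954, 0.3, 0.0, 0.001]
contact_force: [0.6, -2.2, 1.3]
finger_gap: 0.256
grasp_force: 6.0
```

```bash
python3 -c "
from h import *
arc(AX,.0746,np.arange(1,9)*3.75)"
```

```text
t 29.4333 J [-0.084  0.878] q 3.0201635502961377 r 0.07487851345791703 rot-lag 0.23004362572861092 F rad/tan-cw 0.29112939601499355 -2.2990577312164358
[[ 0.062 -0.186 -0.016  0.75 ]
 [ 0.125 -0.371 -0.016  1.5  ]
 [ 0.199 -0.551 -0.016  2.25 ]
 [ 0.286 -0.726 -0.016  3.   ]
 [ 0.384 -0.895 -0.017  3.75 ]
 [ 0.492 -1.057 -0.017  4.5  ]
 [ 0.611 -1.212 -0.017  5.25 ]
 [ 0.74  -1.359 -0.017  6.   ]]
```

Excellent, the circle fits. I'll keep going.

Request:
drive_tool:
  commands:
    - [[0.055,-0.187,0,0.75],[0.12,-0.372,0,1.5],[0.196,-0.552,0,2.25],[0.283,-0.727,0,3],[0.381,-0.896,0,3.75],[0.49,-1.058,0,4.5],[0.609,-1.213,0,5.25],[0.738,-1.36,0,6]]

```text
t: 30.1
tool_pos: [0.4374, 0.027, 0.1691]
eef_rot: [0.999, 0.043, 0.0, -0.0]
contact_force: [-1.1, 0.2, 2.4]
finger_gap: 0.258
grasp_force: 6.0
```

Request:
drive_tool:
  commands:
    - [[0.055,-0.187,0,0.75],[0.12,-0.372,0,1.5],[0.196,-0.552,0,2.25],[0.283,-0.727,0,3],[0.381,-0.896,0,3.75],[0.49,-1.058,0,4.5],[0.609,-1.213,0,5.25],[0.738,-1.36,0,6]]

```text
t: 30.77
tool_pos: [0.4531, 0.0628, 0.1692]
eef_rot: [0.976, -0.217, 0.0, -0.0]
contact_force: [1.2, 3.0, 2.3]
finger_gap: 0.253
grasp_force: 6.0
```

```bash
python3 -c "
from h import *
arc(AX,.0747,np.arange(1,9)*3.75)"
```

```text
t 30.7667 J [0.082 2.091] q -2.2070454659628194 r 0.0749374916380405 rot-lag 0.2393658264007259 F rad/tan-cw 0.9499306701981233 3.0868253473827445
[[ 0.062 -0.186 -0.012  0.75 ]
 [ 0.127 -0.371 -0.012  1.5  ]
 [ 0.203 -0.55  -0.012  2.25 ]
 [ 0.291 -0.725 -0.011  3.   ]
 [ 0.391 -0.893 -0.011  3.75 ]
 [ 0.501 -1.055 -0.011  4.5  ]
 [ 0.622 -1.209 -0.011  5.25 ]
 [ 0.752 -1.354 -0.011  6.   ]]
```

Request:
drive_tool:
  commands:
    - [[0.055,-0.187,0,0.75],[0.12,-0.372,0,1.5],[0.197,-0.552,0,2.25],[0.286,-0.726,0,3],[0.386,-0.894,0,3.75],[0.496,-1.056,0,4.5],[0.617,-1.21,0,5.25],[0.747,-1.355,0,6]]

```text
t: 31.43
tool_pos: [0.4845, 0.0855, 0.1692]
eef_rot: [0.887, -0.463, 0.0, -0.0]
contact_force: [1.9, 1.8, 2.9]
finger_gap: 0.257
grasp_force: 6.0
```

```bash
python3 -c "
from h import *
arc(AX,.0748,np.arange(1,9)*3.75,np.arange(1,9)*1.25)"
```

```text
t 31.4333 J [0.123 2.655] q -1.682879485512839 r 0.07476380335357304 rot-lag 0.2399419835290164 F rad/tan-cw 0.9855750620760547 2.4047399124677757
[[ 0.051 -0.189 -0.01   0.25 ]
 [ 0.116 -0.374 -0.01   0.5  ]
 [ 0.193 -0.554 -0.009  0.75 ]
 [ 0.282 -0.728 -0.009  1.   ]
 [ 0.381 -0.897 -0.009  1.25 ]
 [ 0.492 -1.058 -0.009  1.5  ]
 [ 0.613 -1.212 -0.009  1.75 ]
 [ 0.743 -1.358 -0.008  2.   ]]
```

Request:
drive_tool:
  commands:
    - [[0.051,-0.188,0,0.4],[0.116,-0.374,0,0.8],[0.193,-0.554,0,1.2],[0.282,-0.728,0,1.5],[0.381,-0.897,0,1.8],[0.492,-1.058,0,2],[0.613,-1.212,0,2.2],[0.743,-1.358,0,2.4]]

```text
t: 32.1
tool_pos: [0.523, 0.0896, 0.1692]
eef_rot: [0.834, -0.552, 0.0, -0.0]
contact_force: [0.3, 2.4, 3.7]
finger_gap: 0.256
grasp_force: 6.0
```

```bash
python3 -c "
from h import *
arc(AX,.0748,np.arange(1,9)*3.75,np.zeros(8))"
```

```text
t 32.1 J [0.122 2.861] q -1.1593090630702831 r 0.07471587876056711 rot-lag 0.5567594124580673 F rad/tan-cw 2.4220969558325973 -0.0524282679267594
[[ 0.106 -0.165 -0.012  0.   ]
 [ 0.225 -0.32  -0.012  0.   ]
 [ 0.354 -0.467 -0.012  0.   ]
 [ 0.493 -0.605 -0.012  0.   ]
 [ 0.64  -0.734 -0.012  0.   ]
 [ 0.796 -0.853 -0.012  0.   ]
 [ 0.958 -0.962 -0.012  0.   ]
 [ 1.128 -1.06  -0.012  0.   ]]
```

Request:
drive_tool:
  commands:
    - [[0.104,-0.167,0,0],[0.222,-0.323,0,0],[0.35,-0.471,0,0],[0.488,-0.61,0,0],[0.634,-0.741,0,0],[0.79,-0.861,0,0],[0.951,-0.971,0,0],[1.12,-1.07,0,0]]

```text
t: 32.77
tool_pos: [0.5586, 0.0742, 0.1691]
eef_rot: [0.835, -0.551, 0.0, -0.0]
contact_force: [0.5, 2.4, 4.6]
finger_gap: 0.256
grasp_force: 6.0
```

```bash
python3 -c "
from h import *
arc(AX,.0751,np.arange(1,9)*3.75,np.zeros(8))"
```

```text
t 32.7667 J [0.087 2.824] q -0.635413472816075 r 0.07498307622691287 rot-lag 1.0824093292100567 F rad/tan-cw 2.2086061640361154 -1.1443743443573549
[[ 0.174 -0.091 -0.017  0.   ]
 [ 0.356 -0.165 -0.017  0.   ]
 [ 0.542 -0.228 -0.017  0.   ]
 [ 0.732 -0.279 -0.017  0.   ]
 [ 0.925 -0.316 -0.017  0.   ]
 [ 1.12  -0.342 -0.017  0.   ]
 [ 1.316 -0.354 -0.017  0.   ]
 [ 1.513 -0.353 -0.017  0.   ]]
```

Request:
drive_tool:
  commands:
    - [[0.174,-0.093,0,0],[0.355,-0.169,0,0],[0.54,-0.234,0,0],[0.73,-0.286,0,0],[0.922,-0.325,0,0],[1.117,-0.352,0,0],[1.3,-0.364,0,0],[1.47,-0.364,0,0]]

```text
t: 33.43
tool_pos: [0.5813, 0.0438, 0.1691]
eef_rot: [0.835, -0.551, 0.0, -0.0]
contact_force: [1.1, 1.7, 5.1]
finger_gap: 0.256
grasp_force: 6.0
```

```bash
python3 -c "
from h import *
arc(AX,.0755,[2,4,5.5,6.5,7,7.3,7.3,7.3],np.zeros(8))"
```

```text
t 33.4333 J [0.031 2.769] q -0.12382045808411607 r 0.07522876639095917 rot-lag 1.5938962819417481 F rad/tan-cw 1.6361802761404816 -1.2087911967659926
[[ 0.106 -0.007 -0.018  0.   ]
 [ 0.211  0.001 -0.018  0.   ]
 [ 0.289  0.01  -0.018  0.   ]
 [ 0.342  0.016 -0.018  0.   ]
 [ 0.368  0.02  -0.018  0.   ]
 [ 0.383  0.022 -0.018  0.   ]
 [ 0.383  0.022 -0.018  0.   ]
 [ 0.383  0.022 -0.018  0.   ]]
```

Last few degrees, then open, lift and look.

Request:
drive_tool:
  commands:
    - [[0.1,-0.005,0,0],[0.2,0,0,0],[0.28,0.01,0,0],[0.34,0.015,0,0],[0.37,0.02,0,0],[0.38,0.02,0,0],[0.38,0.02,0,0],[0.38,0.02,0,0]]

```text
t: 34.1
tool_pos: [0.5844, 0.035, 0.169]
eef_rot: [0.835, -0.551, 0.0, -0.0]
contact_force: [1.2, 1.3, 5.1]
finger_gap: 0.256
grasp_force: 6.0
```

Request:
drive_tool:
  commands:
    - [[0,0,0,0],[0,0,0,0],[0,0,0,0],[0,0,0,0],[0,0,-0.5,0],[0,0,-1.2,0],[0,0,-1.9,0],[0,0,-2.6,0]]
  gripper: 0.6

```text
t: 34.77
tool_pos: [0.584, 0.0352, 0.2356]
eef_rot: [0.834, -0.551, 0.0, -0.0]
contact_force: [-0.9, -0.0, -0.7]
finger_gap: 0.598
grasp_force: 0.0
```

Request:
drive_tool:
  commands:
    - [[0,0,-0.3,0],[0,0,-0.6,0],[0,0,-0.8,0],[0,0,-0.8,0],[0,0,-0.8,0],[0,0,-0.8,0]]

```text
t: 35.27
tool_pos: [0.5839, 0.0352, 0.253]
eef_rot: [0.834, -0.551, -0.0, 0.0]
contact_force: [-0.8, -0.6, -0.6]
finger_gap: 0.6
grasp_force: 0.0
```

```bash
python3 -c "
from h import *
s=pose()[0];print(s['t'],s['contact_force'],s['tool_pos'],s['finger_gap'])
im=ctrl.grab_frame('side');cv2.imwrite('pics/s5.png',cv2.resize(im[145:335,175:405,::-1],None,fx=3,fy=3,interpolation=cv2.INTER_CUBIC))
ks,ss=knobmask(im,(300,140,360,200));k=onz('side',[ks],.182)[0];print(ks,k,'q',YM-np.arctan2(k[1]-AX[1],k[0]-AX[0]))"
```

```text
35.2667 [-0.774 -0.558 -0.635] [0.584 0.035 0.253] 0.5996536131706579
[328.156 172.374] [0.583 0.033 0.182] q 0.014932927395924167
```

View pics/s5.png

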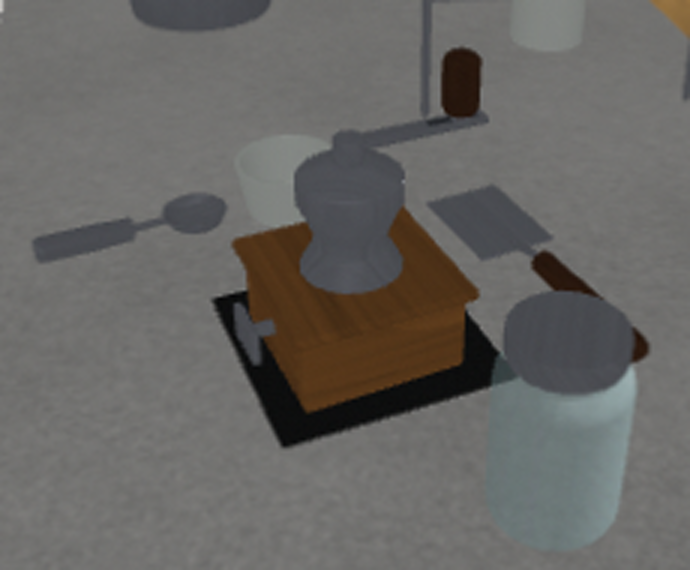

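The knob is at the back, at (461,82) in the crop. The drawer is shut, the surrounding things haven't moved, and the gripper is clear of the mill.

```bash
python3 -c "
from rig import ctrl
print(ctrl.job_done())"
```

```text
the job is handed in; nothing more can be done
None
```

The job is handed in: the drawer is shut and the crank made two slow clockwise turns and rests pointing to the back. The measured forces stayed below the 14 N shift limit, nothing around the mill was moved, and the gripper is clear; the judge returned no verdict.

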